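Set the downdraft box to the third click

ROBOT

A 7-joint arm with a two-finger parallel gripper is mounted at the origin on the work surface. World frame = base frame: x ahead of the robot, y to its left, z up, the work surface at z = 0. Lengths are in m, angles in rad, forces in N, time in s.
With the tool pointing down it reaches from about 0.35 to 0.9 m from the base axis. Payload 8.1 kg.
Tool frame: the origin (TCP) lies at the very end of the fingers, on their centre line; the grasp point (between the pads) lies 19 mm behind it; x points along the fingers, y is the direction in which the jaws open and shut, and the axes are right-handed (so a half turn about x gives the same grasp; the last joint's range is limited). The gripper opens to 92 mm and grips with 3 to 60 N. Pads are 19 mm wide; open, the fingers measure 130 mm over their backs; the gripper's body (75 mm by 190 mm) begins 47 mm behind the grasp point.
Start: joints at [-1.242, 0.434, 0.025, 1.573, -0.012, 1.134, -0.075], TCP at [0.262, 0.568, 0.227] pointing down, gripper open.
Joint ranges: [-2.62, 2.62], [-0.44, 2.09], [-1.27, 1.32], [0.08, 2.57], [-1.32, 4.46], [0.12, 2], [-2.74, 2.74]. Speed limits (rad/s): [2.22, 2.22, 3.01, 3.01, 3.14, 3.14, 3.14].

INTERFACE

Orientations are given as a rotation vector (axis times angle).
In Python, from cell import monitor, eyes, ticket gives the robot as it stands.
- The arm moves only by the tool send_rows, never from a script. Its argument "motion" is a list of rows, each a list of 3 entries, a list of its own where there are three numbers: the shift along the tool's x, y, z in mm, then the turn about the tool's x in degrees, then the finger opening in mm, from 0 to 91.8. In form: [[[tx, ty, tz], yaw, fingers], ...]. A call has 1 to 20 rows; each row shifts and turns the commanded pose from where the row before left it, along the tool's axes as they then stand; what a row does not reach is not made up. A row lasts 1/12 s, in which the tool goes at most 41.7 mm and 7.16 degrees, less where a joint would pass 70% of its speed; a pose out of reach is approached as far as the arm can. A call is refused whole if a number of a shift passes 41.7 or a number of a turn 7.16, either way. A call with a gripper value outside its range is refused whole. The fingers move at their own pace and stop on an object; "squeeze" is the grip in N (left out, the last holds). Time passes only in rows, so rows that do not move let the fingers close. It gives the time, the measured TCP pose, the force and the opening at its end, in the units of the state.
- monitor.get_obs(): the state, without advancing time (a new reading comes with each control period).
- eyes.snapshot(name): name is "scene" or "top" or "wrist"; returns a dict with "color" (384x512x3 uint8, red, green, blue), "camera_matrix" (3x3 intrinsics, pixels), "R" (3x3) and "t" (3): a world point X has camera coordinates R X + t; the wrist camera has in their place "tool_from_camera" (4x4, takes a point from camera to tool coordinates, whose origin is the TCP and whose axes are the tool frame's). Camera axes: x right, y down, z forward; pixel columns grow to the right and rows downward; lengths in m; the calibration is good to about 2 mm. The wrist camera is an equidistant fisheye: a pixel r from the principal point sees the ray r / f radians off the axis. A picture is of the moment at which its call begins: read the wrist's pose just before it. There is no depth.
- ticket.hand_in(): hands the job in, once; it reports no verdict.
The state is a dict: "clock": time; "q": joint angles; "joint_vel": joint speeds; "joint_torque": joint torques, N m; "ee_pos": TCP position; "tool_rot": TCP orientation; "contact_force": force on the tool from outside, world axes, zero at the start; "moment": the same for the moment, N m; "grip_width": finger opening in m.
Only numpy, scipy, OpenCV 4.12 (cv2) and the standard library are available. Lean on these libraries where they do the work, as an engineer would, in place of code of your own. Each camera call takes 0.05 s, during which the arm holds its last target. There are 200 camera calls.

TASK

Set the suction of the downdraft sanding box by the feel of its slide-gate lever: push the orange lever right back to its shut end (the red dot), then push it open again, counting the clicks, and stop in the third notch from shut without ever going on past that notch. Push it with the fingertips or the side of the fingers and do not grip it; leave the sanding block, the oak sample, the jar and the brush where they are, and finish with the hand clear of everything.

Things in the scene. Friction and masses are not known exactly. Their poses are not given: they have to be found in the camera images.
- extractor: Downdraft sanding box fixed to the bench: grey steel, 340 mm deep (its x, away from the robot) by 520 wide (its y) by 110 high; origin at the centre of its underside. Flat top 110 mm above the bench: a slatted beech grate, and along the near edge (box x -170 to -72 mm) a level aluminium control strip with the lever's slot. A steel duct leaves the far side.
- slot_mid (a point): Middle of the lever's straight black slot, on the strip's surface, at box x = -122, y = 0 mm. The slot runs along the box's y. On its near side a blue wedge widens from shut (narrow, red dot; the -y end, on the robot's right) to fully open (wide; the +y end, on the robot's left). 195 mm to the +y side a 7 mm high switch plate with two buttons, not used.
- lever_top (a point): Centre of the top of the lever, an upright orange and black paddle standing 42 mm above the strip (top 152 mm above the bench), 18 mm thick along its slide (faces 9 mm either side of this point) and 30 mm wide across it. Axes parallel to the box's: it opens along this point's +y. When shut it stands at box y = -54 mm.
- lever (a joint): Lever travel in m: 0 = shut against its stop, growing towards the box's +y as it opens, to 0.108. Sprung notches every 18 mm: 0 (shut), 0.018 (first click), 0.036, 0.054 (third) and so on. Leaving a notch takes about 7 N, falling to nothing at the crest half-way (9 mm); past it the lever snaps into the next notch by itself and stays. Starts in the first or second notch.
- right_face: Orange rubber cheek on the lever's shut (box -y) side, 30 mm wide, 6 thick, 37 high: pressed to open the lever. Origin at its centre, 6 mm from the lever's mid-plane and 131 mm above the bench. Fingers pressing this and the other cheek at once count as gripping.
- left_face: The same cheek on the lever's open (box +y) side: pressed to shut the lever. Origin at the cheek's centre, 6 mm from the lever's mid-plane and 131 mm above the bench.
- block_mid (a point): Centre of a loose cork sanding block with yellow abrasive underneath, 62 by 106 by 32 mm (x, y, z), lying on the grate behind the lever (top about 142 mm above the bench). To be left alone.
- oak_mid (a point): Centre of a loose oak finish sample, half of it oiled, 75 by 190 by 18 mm, lying on the grate near its far edge. To be left alone.
- jar_mid (a point): Centre of an empty open green glass jar, 72 mm across and 105 mm high, standing on the bench beside the box. To be left alone.
- brush_mid (a point): A loose flat brush with a black handle, about 225 mm long, 48 mm wide and 14 mm high, lying on the bench beside the box; the point is about half-way along it. To be left alone.

How it is judged:
On the way:
1. the lever is pushed right back to its shut end (value of joint lever below 0.003 m), for 0.1 s.
At the end, for the whole second after the job is handed in: The lever, having first been fully shut (within 3 mm of its stop), rests in the third notch, 54 mm from shut to within 5 mm; the block, sample, jar and brush are within 20 mm of where they were (value of joint lever between 0.049 and 0.059 m and velocity of joint lever between -0.005 and 0.005 m/s and distance of each of block_mid, oak_mid, jar_mid, brush_mid from where it was at the start of the episode below 0.02 m); the robot touches nothing.
It fails at once if the lever is pushed on past the third notch (over the crest, 63 mm from shut) (value of joint lever above 0.063 m).
It fails at once if the lever is gripped: both its cheeks pressed by the fingers at once (contact force between the fingers and right_face above 0.5 N and contact force between the fingers and left_face above 0.5 N).
It fails at once if the sanding block, oak sample, jar or brush is moved or lifted by more than 20 mm (distance of any of block_mid, oak_mid, jar_mid, brush_mid from where it was at the start of the episode above 0.02 m).
It also fails if it takes over 54 s, if anything falls off the work surface, if the arm or the gripper's body presses on something with over 40 N, if the wrist force passes 120 N, or if a joint passes its speed limit or range.

## Working session

There is one attempt and no reset: what is moved stays moved. The work goes in short steps, Python scripts to look and compute and a tool call to move; the robot and the scene stay as the last step left them, time stands still between calls to the robot, and variables do not carry over. Pictures are saved under pics/ and viewed, about 8 in all and at most 12, crops included, and the job is handed in when it is done.

Besides the shell and the picture viewer there is one more tool, called after ">>>" by a JSON object that holds its "api" and its "payload", one argument or row to a line. send_rows: Moves the arm, as the interface text tells. Its arguments: {"type":"object","properties":{"motion":{"type":"array"},"squeeze":{"type":"number"}},"required":["motion"]}

```bash
mkdir -p pics
python3 - <<'E'
from cell import monitor, eyes
import cv2,numpy as np,pickle
o=monitor.get_obs();print({k:np.round(v,3).tolist() for k,v in o.items()})
d={}
for n in("scene","top"):
    s=eyes.snapshot(n);d[n]=s;cv2.imwrite(f"pics/{n}0.png",s["color"][:,:,::-1])
    print(n,np.round(s["camera_matrix"],1).tolist(),np.round(-s["R"].T@s["t"],3))
pickle.dump(d,open("d0.pkl","wb"))
E
```

```text
{'clock': 0.0, 'q': [-1.242, 0.435, 0.025, 1.574, -0.012, 1.134, -0.075], 'joint_vel': [-0.0, -0.0, 0.0, -0.002, 0.002, 0.001, -0.003], 'joint_torque': [-0.002, -66.783, 0.984, -31.445, -0.061, 0.043, 0.0], 'ee_pos': [0.261, 0.567, 0.226], 'tool_rot': [0.337, 1.544, -0.34], 'contact_force': [-0.048, 0.097, 0.638], 'moment': [-0.013, 0.037, -0.045], 'grip_width': 0.092}
scene [[443.9, 0.0, 254.6], [0.0, 443.9, 193.9], [0.0, 0.0, 1.0]] [ 1.208 -0.329  1.329]
top [[351.0, 0.0, 255.1], [0.0, 351.0, 192.3], [0.0, 0.0, 1.0]] [0.412 0.019 1.033]
```

View pics/scene0.png

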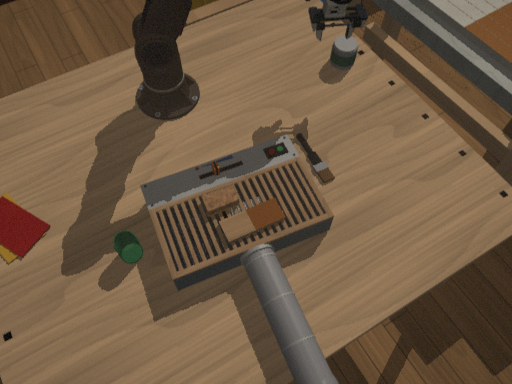

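View pics/top0.png

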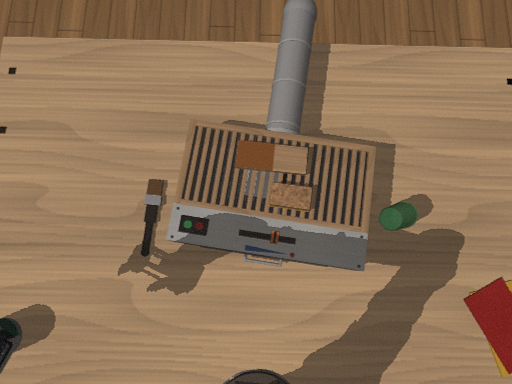

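The scene view shows the box with the lever at about (215,168). In the top view the lever is at (275,237), the slot runs from about (239,232) to (296,241), the red dot is at (292,255), and the block is just behind the lever at (290,196).

```bash
cat > h.py <<'E'
import numpy as np
def ray(s,u,v,z):
    R,t=s["R"],np.ravel(s["t"]);c=-R.T@t
    d=R.T@np.linalg.solve(s["camera_matrix"],[u,v,1.]);return c+d*(z-c[2])/d[2]
def proj(s,X):
    p=s["camera_matrix"]@(s["R"]@np.asarray(X)+np.ravel(s["t"]));return p[:2]/p[2]
E
python3 - <<'E'
import pickle,cv2,numpy as np
from h import *
d=pickle.load(open("d0.pkl","rb"))
s=d["top"];im=s["color"]
for n,u,v in [("nearL",167,239),("nearR",364,268),("farL",191,121),("farR",376,145)]:print(n,ray(s,u,v,.11).round(4))
hsv=cv2.cvtColor(im,cv2.COLOR_RGB2HSV)
m=((hsv[...,0]<14)|(hsv[...,0]>172))&(hsv[...,1]>120)&(hsv[...,2]>60)
m[:222]=0;m[275:]=0;m[:,:215]=0;m[:,310:]=0
n,l,st,c=cv2.connectedComponentsWithStats(m.astype(np.uint8))
for i in range(1,n):print(st[i],c[i].round(1),ray(s,*c[i],.11).round(4),ray(s,*c[i],.152).round(4))
a=cv2.resize(im[175:275,160:310],None,fx=5,fy=5,interpolation=cv2.INTER_CUBIC)
cv2.imwrite("pics/crop1.png",a[:,:,::-1])
E
```

```text
nearL [0.4674 0.2417 0.11  ]
nearR [ 0.4025 -0.27    0.11  ]
farL [0.7953 0.1967 0.11  ]
farR [ 0.7358 -0.3175  0.11  ]
[270 231   5  12  34] [272.  236.5] [ 0.4789 -0.032   0.11  ] [ 0.4759 -0.0297  0.152 ]
[275 231   4  13  33] [276.6 236.8] [ 0.4784 -0.0442  0.11  ] [ 0.4754 -0.0413  0.152 ]
[290 253   4   4  12] [291.8 254.3] [ 0.4339 -0.0837  0.11  ] [ 0.4329 -0.079   0.152 ]
```

View pics/crop1.png

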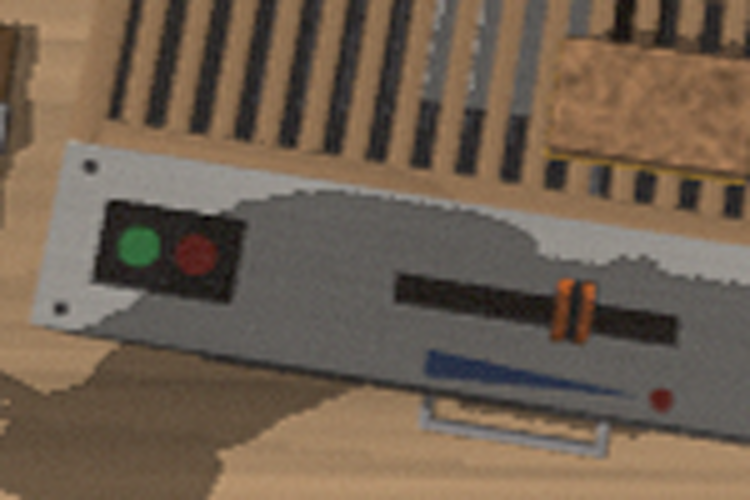

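The crop shows the orange cheeks (555–595, 310), the slot (395–678) and the red dot at (660,400). The lever sits about 14–17 mm to the −y side of the slot middle, so it's in notch 2. The box yaw is about −7.3°, and the corner distances match the given sizes.

```bash
cat >> h.py <<'E'
from scipy.spatial.transform import Rotation as Rn
PS=np.radians(-7.35);BX=np.array([np.cos(PS),np.sin(PS),0]);BY=np.array([-np.sin(PS),np.cos(PS),0])
SM=np.array([.479,-.0215,.11])
def st():
    from cell import monitor
    o=monitor.get_obs();p=np.array(o["ee_pos"]);R=Rn.from_rotvec(o["tool_rot"]).as_matrix();f=np.array(o["contact_force"])
    print("t",round(o["clock"],2),"tcp",p.round(4),"box(slot) x,y mm",(1e3*(p-SM)@BX).round(1),(1e3*(p-SM)@BY).round(1),"F box",(f@BX).round(2),(f@BY).round(2),f[2].round(2),"w",round(o["grip_width"],4))
    return p,R,o
E
python3 - <<'E'
from h import *
import pickle
p,R,o=st();print(R.round(3))
d=pickle.load(open("d0.pkl","rb"));s=d["top"]
for n,u,v,z in [("slotL",239,232.3,.11),("slotR",295.6,241,.11),("blockN1",269.5,206,.13),("blockN2",309,210,.13)]:
    q=ray(s,u,v,z);print(n,q.round(4),"box rel slot",(1e3*(q-SM)@BX).round(1),(1e3*(q-SM)@BY).round(1))
# yaw to make tool z along +-BY (jaw y along box x) or tool y along BY
for n,c in(("tooly",R[:,1]),("toolz",R[:,2])):print(n,np.degrees(np.arctan2(c[1],c[0])))
T=SM+.04*BY;T[2]=.23;print("to waypoint tool mm",(1e3*R.T@(T-p)).round(1))
E
```

```text
t 0.1 tcp [0.2614 0.5672 0.226 ] box(slot) x,y mm -291.1 556.0 F box -0.62 0.21 0.52 w 0.0915
[[-0.     0.419  0.908]
 [-0.001  0.908 -0.419]
 [-1.    -0.001  0.   ]]
slotL [0.4883 0.0546 0.11  ] box rel slot -0.5 76.6
slotR [ 0.4684 -0.0938  0.11  ] box rel slot -1.3 -73.1
blockN1 [ 0.5564 -0.0238  0.13  ] box rel slot 77.0 7.7
blockN2 [ 0.5478 -0.1266  0.13  ] box rel slot 81.7 -95.5
tooly 65.25621077249717
toolz -24.743781759751183
to waypoint tool mm [  -3.4 -405.4  432.1]
```

>>> {"api": "send_rows", "payload": {
  "motion": [
    [[0,0,0],-5.8,0],
    [[0,0,0],-5.8,0],
    [[0,0,0],-5.8,0],
    [[0,-28,16],0,0],
    [[0,-30,17],0,0],
    [[0,-30,17],0,0],
    [[0,-30,17],0,0],
    [[0,-30,17],0,0],
    [[0,-30,17],0,0],
    [[0,-30,17],0,0],
    [[0,-30,17],0,0],
    [[0,-30,17],0,0],
    [[0,-30,17],0,0],
    [[0,-30,17],0,0],
    [[0,-30,17],0,0],
    [[0,-30,17],0,0],
    [[0,-30,17],0,0],
    [[0,-30,17],0,0],
    [[0,-30,17],0,0],
    [[0,0,0],0,0]
  ],
  "squeeze": 10
}}

```text
clock: 1.77
ee_pos: [0.471, 0.0519, 0.2268]
tool_rot: [0.105, 1.567, -0.109]
contact_force: [-0.4, 0.0, 0.5]
grip_width: 0.0009
```

Run:
```python
from h import *
p,R,o=st();print(R.round(3))
```

```text
t 1.77 tcp [0.471  0.0519 0.2268] box(slot) x,y mm -17.3 71.8 F box -0.42 -0.01 0.53 w 0.0009
[[ 0.001  0.136  0.991]
 [-0.003  0.991 -0.136]
 [-1.    -0.003  0.002]]
```

>>> {"api": "send_rows", "payload": {
  "motion": [
    [[10,-12,17],0,0],
    [[25,0,0],0,0],
    [[25,0,0],0,0],
    [[20,0,0],0,0],
    [[12,0,0],0,0],
    [[8,0,0],0,0],
    [[0,0,0],0,0],
    [[0,0,0],0,0]
  ]
}}

```text
clock: 2.43
ee_pos: [0.4846, 0.0449, 0.1268]
tool_rot: [0.1, 1.569, -0.101]
contact_force: [0.3, -0.8, 0.5]
grip_width: 0.0002
```

Run:
```python
from h import *
from cell import eyes
import cv2
p,R,o=st()
s=eyes.snapshot("wrist");a=s["color"];cv2.imwrite("pics/w1.png",a[:,:,::-1])
```

```text
t 2.43 tcp [0.4846 0.0449 0.1268] box(slot) x,y mm -3.0 66.6 F box 0.44 -0.72 0.53 w 0.0002
```

View pics/w1.png

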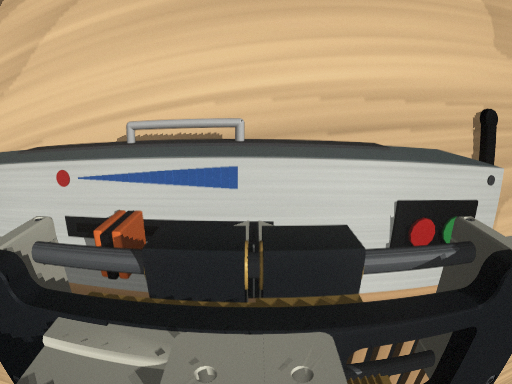

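The wrist view shows the lever at (120,240), on the shut side of the closed fingers (147–365) and level with them, with nothing in between. Next I push towards shut.

>>> {"api": "send_rows", "payload": {
  "motion": [
    [[2,-15,1],0,0],
    [[2,-15,1],0,0],
    [[0,-10,0],0,0],
    [[0,-4,0],0,0],
    [[0,-4,0],0,0],
    [[0,-4,0],0,0],
    [[0,-4,0],0,0],
    [[0,-4,0],0,0],
    [[0,-4,0],0,0],
    [[0,-4,0],0,0],
    [[0,-4,0],0,0],
    [[0,-4,0],0,0],
    [[0,-4,0],0,0],
    [[0,0,0],0,0]
  ]
}}

```text
clock: 3.65
ee_pos: [0.4761, -0.0357, 0.1227]
tool_rot: [0.101, 1.569, -0.102]
contact_force: [-0.0, -0.2, -0.3]
grip_width: 0.0005
```

Run:
```python
from h import *
st()
```

```text
t 3.65 tcp [ 0.4761 -0.0357  0.1227] box(slot) x,y mm -1.0 -14.4 F box -0.0 -0.16 -0.27 w 0.0005
```

>>> {"api": "send_rows", "payload": {
  "motion": [
    [[0,-3,0],0,0],
    [[0,-3,0],0,0],
    [[0,-3,0],0,0],
    [[0,0,0],0,0]
  ]
}}

```text
clock: 3.98
ee_pos: [0.4751, -0.0442, 0.1227]
tool_rot: [0.101, 1.568, -0.101]
contact_force: [0.8, -0.6, -0.2]
grip_width: 0.0003
```

>>> {"api": "send_rows", "payload": {
  "motion": [
    [[0,-3,0],0,0],
    [[0,-2,0],0,0],
    [[0,0,0],0,0]
  ]
}}

```text
clock: 4.23
ee_pos: [0.475, -0.0447, 0.1228]
tool_rot: [0.102, 1.568, -0.095]
contact_force: [1.6, 16.1, 0.2]
grip_width: 0.0005
```

Run:
```python
from h import *
st()
```

```text
t 4.23 tcp [ 0.475  -0.0447  0.1228] box(slot) x,y mm -1.0 -23.5 F box -0.47 16.16 0.24 w 0.0005
```

16 N without motion, at the expected place (about −24), points to the stop. I'll hold it there briefly.

>>> {"api": "send_rows", "payload": {
  "motion": [
    [[0,-1,0],0,0],
    [[0,0,0],0,0],
    [[0,0,0],0,0],
    [[0,0,0],0,0]
  ]
}}

```text
clock: 4.57
ee_pos: [0.475, -0.0448, 0.1228]
tool_rot: [0.101, 1.568, -0.093]
contact_force: [0.7, 18.3, 1.0]
grip_width: 0.0003
```

Run:
```python
from h import *
from cell import eyes
import cv2
st()
s=eyes.snapshot("wrist");a=s["color"];cv2.imwrite("pics/w2.png",a[:,:,::-1])
```

```text
t 4.57 tcp [ 0.475  -0.0448  0.1228] box(slot) x,y mm -1.0 -23.6 F box -1.7 18.25 0.97 w 0.0003
```

View pics/w2.png

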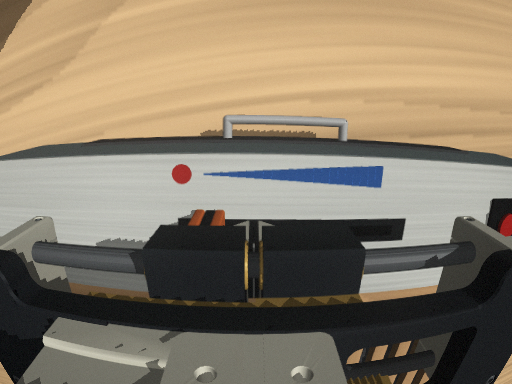

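The lever (210,217) is at the slot's end by the red dot, under 18 N, so it's shut. Now I back off, lift over it and come down on the −y side.

>>> {"api": "send_rows", "payload": {
  "motion": [
    [[0,10,0],0,0],
    [[0,16,0],0,0],
    [[-20,0,0],0,0],
    [[-25,0,0],0,0],
    [[-20,0,0],0,0],
    [[0,-20,0],0,0],
    [[0,-30,0],0,0],
    [[0,-30,0],0,0],
    [[0,-20,0],0,0],
    [[0,-10,0],0,0],
    [[0,0,0],0,0],
    [[0,0,0],0,0]
  ]
}}

```text
clock: 5.62
ee_pos: [0.4637, -0.1324, 0.1876]
tool_rot: [0.101, 1.569, -0.101]
contact_force: [0.4, 0.6, 0.2]
grip_width: 0.0002
```

Run:
```python
from h import *
p,R,o=st();print(R.round(3))
from cell import eyes
import cv2
s=eyes.snapshot("wrist");a=s["color"];cv2.imwrite("pics/w3.png",a[:,:,::-1])
```

```text
t 5.62 tcp [ 0.4637 -0.1324  0.1876] box(slot) x,y mm -0.9 -112.0 F box 0.29 0.66 0.19 w 0.0002
[[-0.     0.128  0.992]
 [ 0.     0.992 -0.128]
 [-1.     0.    -0.   ]]
```

View pics/w3.png

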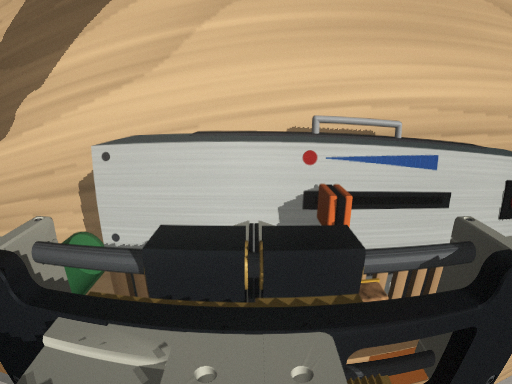

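The lever (335,205) is still at the shut end and the fingers are to its left. I'll go down, then approach.

>>> {"api": "send_rows", "payload": {
  "motion": [
    [[25,0,0],0,0],
    [[25,0,0],0,0],
    [[15,0,0],0,0],
    [[0,10,1],0,0],
    [[0,8,0],0,0],
    [[0,4,0],0,0],
    [[0,0,0],0,0]
  ]
}}

```text
clock: 6.25
ee_pos: [0.4687, -0.1091, 0.1238]
tool_rot: [0.099, 1.567, -0.098]
contact_force: [0.3, -0.2, 0.0]
grip_width: 0.0003
```

>>> {"api": "send_rows", "payload": {
  "motion": [
    [[0,3,0],0,0],
    [[0,2,0],0,0],
    [[0,2,0],0,0],
    [[0,2,0],0,0],
    [[0,0,0],0,0],
    [[0,0,0],0,0]
  ]
}}

```text
clock: 6.75
ee_pos: [0.4686, -0.1024, 0.1228]
tool_rot: [0.101, 1.568, -0.101]
contact_force: [-0.0, -0.1, -0.7]
grip_width: 0.0005
```

Run:
```python
from h import *
st()
```

```text
t 6.75 tcp [ 0.4686 -0.1024  0.1228] box(slot) x,y mm 0.1 -81.5 F box -0.02 -0.14 -0.66 w 0.0005
```

>>> {"api": "send_rows", "payload": {
  "motion": [
    [[0,1,0],0,0],
    [[0,1,0],0,0],
    [[0,0,0],0,0]
  ]
}}

```text
clock: 7.0
ee_pos: [0.4689, -0.1002, 0.1227]
tool_rot: [0.101, 1.569, -0.101]
contact_force: [0.4, -0.1, -0.2]
grip_width: 0.0004
```

>>> {"api": "send_rows", "payload": {
  "motion": [
    [[0,1,0],0,0],
    [[0,1,0],0,0],
    [[0,0,0],0,0]
  ]
}}

```text
clock: 7.25
ee_pos: [0.4692, -0.0981, 0.1227]
tool_rot: [0.101, 1.569, -0.1]
contact_force: [-0.0, 0.3, 0.2]
grip_width: 0.0008
```

>>> {"api": "send_rows", "payload": {
  "motion": [
    [[0,1,0],0,0],
    [[0,1,0],0,0],
    [[0,0,0],0,0]
  ]
}}

```text
clock: 7.5
ee_pos: [0.4693, -0.0971, 0.1227]
tool_rot: [0.101, 1.568, -0.102]
contact_force: [-0.7, -4.3, 0.9]
grip_width: 0.0005
```

>>> {"api": "send_rows", "payload": {
  "motion": [
    [[0,1,0],0,0],
    [[0,1,0],0,0],
    [[0,0,0],0,0]
  ]
}}

```text
clock: 7.75
ee_pos: [0.4695, -0.0954, 0.1227]
tool_rot: [0.101, 1.568, -0.102]
contact_force: [0.4, -5.1, -0.2]
grip_width: 0.0002
```

>>> {"api": "send_rows", "payload": {
  "motion": [
    [[0,1,0],0,0],
    [[0,1,0],0,0],
    [[0,0,0],0,0]
  ]
}}

```text
clock: 8.0
ee_pos: [0.4699, -0.0928, 0.1227]
tool_rot: [0.101, 1.568, -0.101]
contact_force: [-0.1, -2.7, -0.7]
grip_width: 0.0005
```

Contact is at y ≈ −0.0975. From that, the crests should come at −0.0886, −0.0707 and −0.0529, and notch 3 leaves the cheek at −0.044.

>>> {"api": "send_rows", "payload": {
  "motion": [
    [[0,1,0],0,0],
    [[0,1,0],0,0],
    [[0,1,0],0,0],
    [[0,1,0],0,0],
    [[0,1,0],0,0],
    [[0,0,0],0,0]
  ]
}}

```text
clock: 8.5
ee_pos: [0.4706, -0.0866, 0.1227]
tool_rot: [0.101, 1.569, -0.099]
contact_force: [-1.6, -0.1, -0.8]
grip_width: 0.0005
```

>>> {"api": "send_rows", "payload": {
  "motion": [
    [[0,1,0],0,0],
    [[0,1,0],0,0],
    [[0,1,0],0,0],
    [[0,1,0],0,0],
    [[0,0,0],0,0]
  ]
}}

```text
clock: 8.92
ee_pos: [0.4711, -0.0832, 0.1227]
tool_rot: [0.101, 1.568, -0.1]
contact_force: [-0.3, -0.0, 0.1]
grip_width: 0.0005
```

>>> {"api": "send_rows", "payload": {
  "motion": [
    [[0,1,0],0,0],
    [[0,1,0],0,0],
    [[0,1,0],0,0],
    [[0,0,0],0,0]
  ]
}}

```text
clock: 9.25
ee_pos: [0.4715, -0.0802, 0.1227]
tool_rot: [0.101, 1.568, -0.1]
contact_force: [0.1, 0.7, 0.8]
grip_width: -0.0
```

>>> {"api": "send_rows", "payload": {
  "motion": [
    [[0,1,0],0,0],
    [[0,1,0],0,0],
    [[0,1,0],0,0],
    [[0,0,0],0,0]
  ]
}}

```text
clock: 9.58
ee_pos: [0.4717, -0.0788, 0.1228]
tool_rot: [0.101, 1.568, -0.103]
contact_force: [-0.9, -5.4, 1.2]
grip_width: 0.0003
```

>>> {"api": "send_rows", "payload": {
  "motion": [
    [[0,1,0],0,0],
    [[0,1,0],0,0],
    [[0,1,0],0,0],
    [[0,0,0],0,0]
  ]
}}

```text
clock: 9.92
ee_pos: [0.4721, -0.0754, 0.1227]
tool_rot: [0.101, 1.568, -0.102]
contact_force: [-0.3, -3.5, 0.5]
grip_width: 0.0003
```

The first click came, and contact at −0.0797 is exactly as predicted. On to the second.

>>> {"api": "send_rows", "payload": {
  "motion": [
    [[0,1,0],0,0],
    [[0,1,0],0,0],
    [[0,1,0],0,0],
    [[0,1,0],0,0],
    [[0,1,0],0,0],
    [[0,1,0],0,0],
    [[0,0,0],0,0]
  ]
}}

```text
clock: 10.5
ee_pos: [0.473, -0.0679, 0.1227]
tool_rot: [0.1, 1.569, -0.1]
contact_force: [-0.5, 0.2, -0.2]
grip_width: 0.0006
```

>>> {"api": "send_rows", "payload": {
  "motion": [
    [[0,1,0],0,0],
    [[0,1,0],0,0],
    [[0,1,0],0,0],
    [[0,1,0],0,0],
    [[0,1,0],0,0],
    [[0,1,0],0,0],
    [[0,0,0],0,0]
  ]
}}

```text
clock: 11.08
ee_pos: [0.4738, -0.0624, 0.1227]
tool_rot: [0.101, 1.568, -0.1]
contact_force: [-0.0, -0.3, 0.7]
grip_width: 0.0004
```

>>> {"api": "send_rows", "payload": {
  "motion": [
    [[0,1,0],0,0],
    [[0,1,0],0,0],
    [[0,1,0],0,0],
    [[0,0,0],0,0]
  ]
}}

```text
clock: 11.42
ee_pos: [0.474, -0.061, 0.1228]
tool_rot: [0.101, 1.568, -0.103]
contact_force: [-0.1, -5.9, 0.8]
grip_width: 0.0009
```

>>> {"api": "send_rows", "payload": {
  "motion": [
    [[0,1,0],0,0],
    [[0,1,0],0,0],
    [[0,0,0],0,0]
  ]
}}

```text
clock: 11.67
ee_pos: [0.4742, -0.0588, 0.1227]
tool_rot: [0.101, 1.568, -0.103]
contact_force: [0.3, -4.4, 0.6]
grip_width: 0.0008
```

The second click came, with contact at about −0.062 as predicted. For the third crest at −0.053 I'll go in small steps.

>>> {"api": "send_rows", "payload": {
  "motion": [
    [[0,1,0],0,0],
    [[0,1,0],0,0],
    [[0,1,0],0,0],
    [[0,0,0],0,0]
  ]
}}

```text
clock: 12.0
ee_pos: [0.4749, -0.0544, 0.1227]
tool_rot: [0.101, 1.568, -0.1]
contact_force: [1.0, -1.2, -0.3]
grip_width: 0.0009
```

>>> {"api": "send_rows", "payload": {
  "motion": [
    [[0,1,0],0,0],
    [[0,1,0],0,0],
    [[0,0,0],0,0]
  ]
}}

```text
clock: 12.25
ee_pos: [0.4751, -0.052, 0.1227]
tool_rot: [0.101, 1.568, -0.1]
contact_force: [0.4, -0.1, 0.2]
grip_width: 0.0004
```

>>> {"api": "send_rows", "payload": {
  "motion": [
    [[0,1,0],0,0],
    [[0,1,0],0,0],
    [[0,0,0],0,0]
  ]
}}

```text
clock: 12.5
ee_pos: [0.4753, -0.0503, 0.1227]
tool_rot: [0.1, 1.568, -0.1]
contact_force: [0.6, 0.3, 0.1]
grip_width: 0.0004
```

>>> {"api": "send_rows", "payload": {
  "motion": [
    [[0,-10,0],0,0],
    [[0,-20,0],0,0],
    [[-25,-5,0],0,0],
    [[-30,0,0],0,0],
    [[-30,0,0],0,0],
    [[-30,0,0],0,0],
    [[0,-20,-25],0,0],
    [[0,-20,-25],0,0],
    [[0,-20,-25],0,0],
    [[0,-20,-25],0,0],
    [[0,0,0],0,0],
    [[0,0,0],0,0]
  ]
}}

```text
clock: 13.5
ee_pos: [0.3601, -0.1533, 0.238]
tool_rot: [0.104, 1.568, -0.103]
contact_force: [0.6, 0.3, 1.0]
grip_width: 0.0005
```

Run:
```python
from h import *
from cell import eyes
import cv2
st()
s=eyes.snapshot("top");im=s["color"]
hsv=cv2.cvtColor(im,cv2.COLOR_RGB2HSV)
m=((hsv[...,0]<14)|(hsv[...,0]>172))&(hsv[...,1]>120)&(hsv[...,2]>60)
m[:222]=0;m[275:]=0;m[:,:215]=0;m[:,310:]=0
n,l,q,c=cv2.connectedComponentsWithStats(m.astype(np.uint8))
for i in range(1,n):
    x=ray(s,*c[i],.152);print(q[i],"box y rel slot",(1e3*(x-SM)@BY).round(1))
im=cv2.resize(im,(768,576),interpolation=cv2.INTER_CUBIC)
cv2.imwrite("pics/top2.png",im[:,:,::-1])
```

```text
t 13.5 tcp [ 0.3601 -0.1533  0.238 ] box(slot) x,y mm -101.1 -145.9 F box 0.56 0.4 0.99 w 0.0005
[263 230   5  12  35] box y rel slot 9.8
[268 231   4  12  31] box y rel slot -2.5
[290 253   4   4  13] box y rel slot -63.2
```

View pics/top2.png

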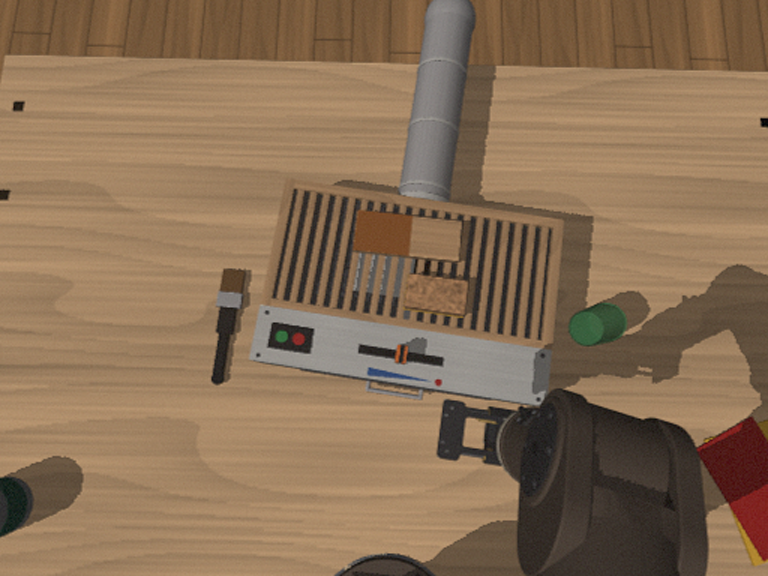

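The lever (402,353) is at the slot's middle: it measures +2 mm from mid, and notch 3 is at mid. The block, sample, jar and brush are unchanged, and the hand is clear over open bench.

```bash
python3 -c "
from cell import ticket
print(ticket.hand_in())"
```

```text
the job is handed in; nothing more can be done
None
```

I pushed the lever fully shut, then opened it three clicks to the third notch, and handed the job in at about 13.5 s of the 54 s. The hand-in gives no verdict.

- **Shutting:** I pushed with the side of the closed fingers, so the lever was never gripped. It held 16–18 N without moving, and the wrist camera showed it at the red-dot end of the slot.
- **Opening:** I felt three clicks, each within about 1–2 mm of where I predicted it. The fingers stopped about 6 mm before the point they would reach with the lever resting in the third notch.
- **Last checks:** The top camera put the lever about 2 mm to the open side of the slot's middle, so travel is about 0.055–0.056 m against 0.054 m wanted, within the ±5 mm limit. By eye, the block, sample, jar and brush had not moved; I did not measure them. The hand was clear and read about 1 N, close to the sensor's resting noise. No check failed.

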